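# Clamp an ion-source housing in its service fixture

## Task

Push the loose aluminium housing along the blue fixture's bed, between its rails, until it is fully home against the steel end stop; then push the red-handled toggle clamp over, away from the housing, past its dead point so that it snaps down into lock. Only push with the fingers: do not grip or lift the housing or the handle, leave the bottle, the jar and the screwdriver where they are, and finish with the hand clear of everything.

Things in the scene. Friction and masses are not known exactly. Their poses are not given: they have to be found in the camera images.
- fixture: Fixed blue base plate flat on the bench, x -150 to +110 mm, y -100 to +60, 12 thick; placed and turned anew each time. Origin at bench height under the bed's centre line, z up. Its top (12 mm up) is the bed. Two rails along x, 8 wide, 12 high above the bed, have inner faces at y = -30 and +30. The clamp stands on its -y side at x = +65.
- stop_face (a point): Centre of the steel end stop's face, which looks to -x: at x = +80, y = 0, z = 29 mm in the fixture's frame. The stop crosses the bed, 76 mm wide, 18 thick, 34 high above the bed.
- source_block: Loose aluminium housing, box 100 (x) by 56 (y) by 45 mm high, 0.3 to 0.65 kg, black knob 28 across, 16 high on top at x = -18. Origin: centre of its underside, axes as the fixture's. Lies on the bed between the rails (2 mm play each side), 45 to 80 mm short of home; home is x = +30, y = 0, z = 12 in the fixture's frame. Push its rear (-x) face, bare from 24 to 57 mm above the bench; takes 1.5 to 5 N.
- clamp_lever (a joint): Handle angle, rad. 0 = open: near upright, leaning 10 degrees past vertical towards the housing (fixture's +y). It swings away from the housing (to -y) and down; 1.6 = locked, pointing to -y, 8 degrees above level. A spring holds it at either end: pushing at the grip takes about 6 N at first, less up to the dead point near 0.9; past it the handle snaps into lock, short of it it springs back.
- lever_pivot (a point): Hinge of the handle, axis along the fixture's x, in the clamp's steel bracket: at x = +65, y = -80, z = 68 mm in the fixture's frame. The bracket spans x 40 to 90, y -98 to -52, up to 78 mm above the bench.
- lever_grip (a point): Point on the handle's centre line, 95 mm from the hinge, in the red cylindrical grip (18 mm across, from 45 to 120 mm from the hinge; a steel strip below that). Its z runs along the handle towards the tip, its x along the hinge.
- clamp_arm: Steel hold-down arm of the clamp, 14 mm wide, 66 long, rubber foot beneath its end; origin on its hinge (fixture x +65, y -66, z 68.5 mm), its y along the arm. At the start it slants up over the bed, its end at most 125 mm above the bench and at y = -20; linked to the handle, it comes down onto the housing as the handle goes over. Not to be pushed.
- amber_bottle: Loose amber bottle with a blue cap, 64 mm across, 130 mm high, upright; origin under its centre. Leave alone.
- small_jar: Loose clear jar with a white lid, 44 mm across, 60 mm high, upright; origin under its centre. Leave alone.
- screwdriver: Loose yellow-handled screwdriver 150 mm long lying on the bench; origin at its middle. Leave alone.
Mind the look-alikes: they are no part of the job. What is shaped like the source_block but pink or yellow is not meant.

How it is judged:
On the way, in this order (a step that is already met when the one before it is completed fails the run):
1. the housing is home against the end stop, the clamp still open (x of source_block in the frame of fixture above 0.026 m and y of source_block in the frame of fixture between -0.006 and 0.006 m and z of source_block in the frame of fixture between 0.008 and 0.016 m and value of joint clamp_lever below 0.5 rad), for 0.2 s.
2. the clamp is snapped into lock over the housing (x of source_block in the frame of fixture above 0.026 m and y of source_block in the frame of fixture between -0.006 and 0.006 m and z of source_block in the frame of fixture between 0.008 and 0.016 m and value of joint clamp_lever above 1.52 rad), for 0.2 s.
At the end, for the whole second after the job is handed in: The housing rests on the bed within 4 mm of the end stop, and the clamp handle is in its locked position (1.52 rad or more of 1.6) and at rest, without being held (all of step 2 and velocity of joint clamp_lever between -0.1 and 0.1 rad/s and linear speed of source_block below 0.01 m/s); the robot touches nothing.
It fails at once if the housing is lifted off the bed or tipped (height (world z) of source_block above 0.02 m or angle between source_block's own z axis and vertical above 0.15 rad).
It fails at once if the housing is taken between the fingers (x of the grasp point in the frame of source_block between -0.046 and 0.046 m and y of the grasp point in the frame of source_block between -0.024 and 0.024 m and z of the grasp point in the frame of source_block between 0 and 0.043 m).
It fails at once if the clamp handle is taken between the fingers (x of the grasp point in the frame of lever_grip between -0.006 and 0.006 m and y of the grasp point in the frame of lever_grip between -0.006 and 0.006 m and z of the grasp point in the frame of lever_grip between -0.05 and 0.022 m).
It fails at once if the clamp is thrown while the housing is not home (value of joint clamp_lever above 0.9 rad and x of source_block in the frame of fixture below 0.024 m).
It fails at once if the bottle, jar or screwdriver is moved (15 mm) or tipped (distance of any of amber_bottle, small_jar, screwdriver from where it was at the start of the episode above 0.015 m or angle between any of amber_bottle, small_jar's own z axis and vertical above 0.25 rad).
It also fails if it takes over 50 s, if anything falls off the work surface, if the arm or the gripper's body presses on something with over 40 N, if the wrist force passes 120 N, or if a joint passes its speed limit or range.

## Robot

A 7-joint arm with a two-finger parallel gripper is mounted at the origin on the work surface. World frame = base frame: x ahead of the robot, y to its left, z up, the work surface at z = 0. Lengths are in m, angles in rad, forces in N, time in s.
With the tool pointing down it reaches from about 0.4 to 0.75 m from the base axis. Payload 19.5 kg.
Tool frame: the origin (TCP) lies on the centre line of the jaws, within the pads' length; the fingertips stand 25 mm ahead of it and the grasp point (between the pads) lies 6 mm ahead of it; z points along the fingers, x is the direction in which the jaws open and shut, and the axes are right-handed (so a half turn about z gives the same grasp; the last joint's range is limited). The gripper opens to 85 mm and grips with 20 to 120 N. Pads are 22 mm wide; open, the fingers measure 114 mm over their backs; the gripper's body (76 mm by 85 mm) begins 54 mm behind the grasp point. The pads swing forward as they close: fully open they stand 13 mm farther back than shut.
Start: joints at [-1.256, 0.707, -0.028, 1.485, 0.022, 0.951, -0.075], TCP at [0.201, 0.539, 0.227] pointing down, gripper open.
Joint ranges: [-2.71, 2.71], [-0.32, 2.16], [-1.57, 1.52], [0, 2.45], [-1.46, 4.6], [0, 2.02], [-2.83, 2.83]. Speed limits (rad/s): [1.89, 1.89, 2.57, 2.57, 3.01, 3.01, 3.01].

## Interface

Orientations are given as a unit quaternion [w, x, y, z].
In Python, from workcell import bot, eyes gives the robot as it stands. The module is installed in compiled form; this text tells all that it offers.
- The arm moves only by the tool jog_arm, never from a script. Its argument "commands" is a list of rows, each an object with "delta_pos": the shift along the tool's x, y, z in mm, a list of three; "spin": the turn about the tool's z in degrees. In form: [{"delta_pos": [dx, dy, dz], "spin": spin}, ...]. A call has 1 to 8 rows; each row is the pose to reach, as a shift and turn from the pose commanded when the call began, along the tool's axes at that moment; what a row does not reach only later rows make up. A row lasts 1/12 s, in which the tool goes at most 41.7 mm and 7.16 degrees, less where a joint would pass 70% of its speed; a pose out of reach is approached as far as the arm can. A call with a gripper value outside its range is refused whole. "hand" is the opening, from 0 (shut) to 1 (fully open), set as the call begins (left out, the last holds). The fingers move at their own pace and stop on an object; "grip_force" is the grip in N (left out, the last holds). Time passes only in rows, so rows that repeat a pose let the fingers close. It gives the time, the measured TCP pose, the force and the opening at its end, in the units of the state.
- bot.get_state(): the state, without advancing time (a new reading comes with each control period).
- eyes.read_camera(name): name is "side" or "top"; returns a dict with "image" (384x512x3 uint8, red, green, blue), "fovy" (degrees; the focal length in pixels is half the picture's height over the tangent of half this angle, whatever the lens; pixels are square), "cx", "cy" (the principal point, pixels), "dist" ([k1, k2, p1, p2, k3] as OpenCV has them; the pictures are not rectified), "R" (3x3) and "t" (3): a world point X has camera coordinates R X + t. Camera axes: x right, y down, z forward; pixel columns grow to the right and rows downward; lengths in m; the calibration is good to about 2 mm. A picture is of the moment at which its call begins. There is no depth.
- bot.job_done(): hands the job in, once; it reports no verdict.
Trained networks look in a picture, given as the dict that the camera call returned (one of the last four; its "shot" number tells which), for a name from the list of things; names that differ only in an ending like _2 or _b are one class to them, and where a whole thing is asked for, a point or a joint stands for the part that bears it (a point fixed in the world has none). Each returns a list of dicts, best first, with "conf" (0 to 1); they miss things now and then, are a little off and sometimes report something else, mostly with a low value. They report only what shows in the picture. A call takes as long as a camera call. They do not tell look-alikes from the thing itself.
- eyes.look_for(target, picture): "centre" ([x, y, z] in m, in the coordinates of the camera as it stood for that picture, good to about 4 mm: the middle of the surface that is visible of it).
- eyes.regions_of(target, picture): "pixels" (384x512 bool, what is visible of it).
- eyes.pinpoint(target, picture): "centre" ([x, y, z] in m, in the coordinates of the camera as it stood for that picture, good to about 4 mm: a listed point, or the origin of a listed thing).
The state is a dict: "time_s": time; "q": joint angles; "joint_velocities": joint speeds; "joint_torque": joint torques, N m; "tcp_pos": TCP position; "tool_rot": TCP orientation; "ft_force": force on the tool from outside, world axes, zero at the start; "moment": the same for the moment, N m; "finger_gap": finger opening in m.
Only numpy, scipy, OpenCV 4.12 (cv2) and the standard library are available. Lean on these libraries where they do the work, as an engineer would, in place of code of your own. Each camera call takes 0.05 s, during which the arm holds its last target. There are 200 camera calls.

## Working session

There is one attempt and no reset: what is moved stays moved. The work goes in short steps, Python scripts to look and compute and a tool call to move; the robot and the scene stay as the last step left them, time stands still between calls to the robot, and variables do not carry over. Pictures are saved under pics/ and viewed, about 8 in all and at most 12, crops included, and the job is handed in when it is done.

Besides the shell and the picture viewer there is one more tool, called as name([rows], argument=value, ...), one row to a line, values as JSON. jog_arm: Moves the arm, as the interface text tells. Its arguments: {"type":"object","properties":{"commands":{"type":"array","items":{"type":"object","properties":{"delta_pos":{"type":"array","items":{"type":"number"}},"spin":{"type":"number"}}}},"hand":{"type":"number"},"grip_force":{"type":"number"}},"required":["commands"]}

```bash
mkdir -p pics
cat > h.py <<'E'
import numpy as np, cv2
from workcell import bot, eyes
def w(p,c): return np.array(p['R']).T@(np.array(c)-np.array(p['t']))
def K(p):
    f=192/np.tan(np.radians(p['fovy'])/2); return np.array([[f,0,p['cx']],[0,f,p['cy']],[0,0,1]])
def proj(p,X):
    return cv2.projectPoints(np.array(X,float).reshape(-1,3),cv2.Rodrigues(np.array(p['R']))[0],np.array(p['t'],float),K(p),np.array(p['dist'],float))[0].reshape(-1,2)
E
python3 - <<'E'
from h import *
np.set_printoptions(precision=4,suppress=True)
s=bot.get_state(); print(s)
for n in ('top','side'):
    p=eyes.read_camera(n); cv2.imwrite(f'pics/{n}0.png',p['image'][:,:,::-1])
    print(n,p['fovy'],p['dist'],w(p,[0,0,0]))
    for t in ('fixture','stop_face','source_block','lever_pivot','lever_grip','clamp_arm','amber_bottle','small_jar','screwdriver'):
        print(t,[(round(d['conf'],2),w(p,d['centre'])) for d in eyes.pinpoint(t,p)[:3]])
E
```

```text
{'time_s': 0.0, 'q': array([-1.2557,  0.7071, -0.0276,  1.485 ,  0.022 ,  0.9509, -0.0755]), 'joint_velocities': array([-0.0026,  0.0009,  0.0001,  0.0018,  0.0008, -0.0012, -0.0007]), 'joint_torque': array([ -0.0007, -88.3211,   1.2346, -23.6148,   0.0168,   0.0068,
         0.    ]), 'tcp_pos': array([0.2007, 0.5386, 0.2268]), 'tool_rot': array([ 0.0003,  0.8214,  0.5704, -0.0004]), 'ft_force': array([-0.261 ,  0.2089,  0.6436]), 'moment': array([ 0.0134, -0.0169,  0.045 ]), 'finger_gap': 0.08520797561914256}
top 50.2503845220717 [-0.062  0.     0.     0.     0.   ] [0.3663 0.1166 0.9276]
fixture [(0.81, array([0.5475, 0.1506, 0.0013]))]
stop_face [(0.95, array([0.6222, 0.1506, 0.0278]))]
source_block [(0.96, array([0.5145, 0.3941, 0.0028])), (0.78, array([ 0.7659,  0.1078, -0.0006])), (0.76, array([ 0.2956,  0.2398, -0.0011]))]
lever_pivot [(0.88, array([0.6109, 0.069 , 0.0683]))]
lever_grip [(0.62, array([0.6123, 0.088 , 0.1639]))]
clamp_arm [(0.76, array([0.6123, 0.083 , 0.0644]))]
amber_bottle [(0.84, array([0.6096, 0.2806, 0.0008])), (0.29, array([ 0.4556,  0.2802, -0.001 ]))]
[... 234 characters left out ...]
0.    0.    0.   ] [ 0.1804 -0.4078  0.8022]
fixture [(0.87, array([0.548 , 0.1523, 0.0006]))]
stop_face [(0.93, array([0.6267, 0.1535, 0.0262]))]
source_block [(0.81, array([ 0.2957,  0.2373, -0.0021])), (0.69, array([0.5319, 0.154 , 0.0082])), (0.56, array([ 0.7681,  0.1076, -0.    ]))]
lever_pivot [(0.58, array([0.6122, 0.072 , 0.0652]))]
lever_grip [(0.63, array([0.6118, 0.0858, 0.1654]))]
clamp_arm [(0.72, array([0.61  , 0.082 , 0.0689])), (0.28, array([0.6288, 0.1553, 0.0255]))]
amber_bottle [(0.62, array([0.6086, 0.2858, 0.0003]))]
small_jar [(0.58, array([ 0.4443, -0.0269, -0.0001]))]
screwdriver [(0.86, array([ 0.454 ,  0.2805, -0.0012])), (0.65, array([ 0.4462, -0.0298, -0.0001]))]
```

View pics/top0.png

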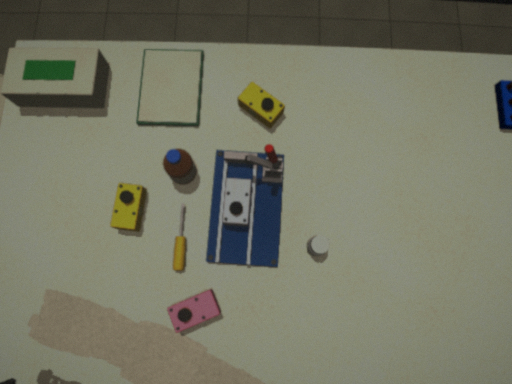

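View pics/side0.png

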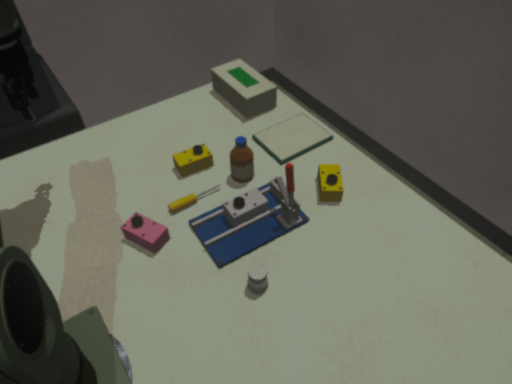

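The top picture shows the fixture around (245,207), with its stop end towards +x (up). The silver housing is at (236,203) and the red handle tip at (270,150). The bottle is at (178,165), the screwdriver at (180,240) and the jar at (318,245). Next I'll refine the fixture yaw and the housing position.

Run:
```python
from h import *
from scipy.optimize import minimize, least_squares
np.set_printoptions(precision=4,suppress=True)
def ray(p,uv,z):
    uv=np.array(uv,float).reshape(-1,1,2); n=cv2.undistortPoints(uv,K(p),np.array(p['dist'],float)).reshape(-1,2)
    R=np.array(p['R']);d=np.c_[n,np.ones(len(n))]@R; c=-R.T@p['t']
    return c+d*((z-c[2])/d[:,2])[:,None]
for n in ('top','side'):
    p=eyes.read_camera(n); im=p['image'].astype(int)
    m=((im[:,:,2]>im[:,:,0]*1.6)&(im[:,:,2]>im[:,:,1]*1.25)).astype(np.uint8)
    k,l,st,_=cv2.connectedComponentsWithStats(cv2.morphologyEx(m,cv2.MORPH_CLOSE,np.ones((3,3))))
    i=[j for j in range(1,k) if st[j,4]>300]
    for j in i:
        ys,xs=np.where(l==j)
        X=ray(p,np.c_[xs,ys],0.012)[:,:2]
        r=cv2.minAreaRect((X*1000).astype(np.float32)); print(n,st[j],r,cv2.boxPoints(r).tolist())
    # housing: bright gray top mask
    for d in eyes.regions_of('source_block',p):
        ys,xs=np.where(d['pixels']); c=(xs.mean(),ys.mean())
        X=ray(p,np.c_[xs,ys],0.057)[:,:2]; r=cv2.minAreaRect((X*1000).astype(np.float32))
        print('blk',round(d['conf'],2),c,len(xs),r)
    im2=cv2.resize(p['image'][130:280,190:330] if n=='top' else p['image'][140:280,170:330],None,fx=5,fy=5,interpolation=cv2.INTER_CUBIC)
    cv2.imwrite(f'pics/{n}1.png',np.clip(im2[:,:,::-1]*1.5,0,255).astype(np.uint8)[:600,:800])
```

```text
top [496  81  16  48 628] ((804.7291259765625, -495.0927429199219), (39.2935791015625, 129.2481231689453), 82.89827728271484) [[738.171875, -506.5992431640625], [866.428466796875, -522.578369140625], [871.286376953125, -483.58624267578125], [743.02978515625, -467.60711669921875]]
top [207 155  17 107 746] ((524.160400390625, 203.24595642089844), (16.924907684326172, 244.81056213378906), 87.6692123413086) [[401.5122375488281, 199.7685546875], [646.1202392578125, 189.81243896484375], [646.80859375, 206.72335815429688], [402.2005615234375, 216.67947387695312]]
top [ 251  166   31  100 2169] ((509.15338134765625, 85.36209106445312), (58.802650451660156, 224.8762664794922), 87.59504699707031) [[395.5805358886719, 60.704795837402344], [620.2587280273438, 51.268531799316406], [622.7261962890625, 110.0193862915039], [398.04803466796875, 119.45565032958984]]
top [220 226  28  38 933] ((440.24713134765625, 157.53219604492188), (56.67000961303711, 81.61072540283203), 88.0445556640625) [[398.4986572265625, 130.6060791015625], [480.0618896484375, 127.8213119506836], [481.99560546875, 184.45831298
[... 1697 characters left out ...]
 (np.float64(245.10486891385767), np.float64(207.00187265917603)) 1068 ((522.5718994140625, 140.4352264404297), (79.23310852050781, 112.54737091064453), 87.87786865234375)
blk 0.59 (np.float64(329.6335616438356), np.float64(182.80707762557077)) 876 ((743.9642944335938, 84.78994750976562), (135.756591796875, 60.88522720336914), 53.2900276184082)
blk 0.58 (np.float64(145.7417998317914), np.float64(232.3179142136249)) 1189 ((291.037109375, 209.3142547607422), (69.59806823730469, 121.03728485107422), 24.808944702148438)
blk 0.47 (np.float64(241.19169329073483), np.float64(160.82108626198084)) 939 ((610.8117065429688, 292.7008056640625), (186.25115966796875, 66.0781021118164), 57.491390228271484)
```

jog_arm([
  {"delta_pos":[-270,370,0],"spin":-18},
  {"delta_pos":[-270,370,0],"spin":-18},
  {"delta_pos":[-270,370,0],"spin":-18},
  {"delta_pos":[-270,370,0],"spin":-18},
  {"delta_pos":[-270,370,0],"spin":-18},
  {"delta_pos":[-270,370,0],"spin":-18},
  {"delta_pos":[-270,370,0],"spin":-18},
  {"delta_pos":[-270,370,0],"spin":-18},
], hand=0)

```text
time_s: 1.87
tcp_pos: [0.3853, 0.2588, 0.2274]
tool_rot: [0.0, 0.722, 0.692, 0.0]
ft_force: [1.2, 1.6, 0.3]
finger_gap: 0.0003
```

jog_arm([
  {"delta_pos":[0,0,0],"spin":0},
])

```text
time_s: 1.95
tcp_pos: [0.3887, 0.2535, 0.2273]
tool_rot: [0.002, 0.726, 0.688, -0.0]
ft_force: [0.4, -0.9, 0.0]
finger_gap: -0.0002
```

jog_arm([
  {"delta_pos":[-94,69,0],"spin":0},
  {"delta_pos":[-94,69,0],"spin":0},
  {"delta_pos":[-94,69,0],"spin":0},
  {"delta_pos":[-94,69,0],"spin":0},
  {"delta_pos":[-94,69,80],"spin":0},
  {"delta_pos":[-94,69,100],"spin":0},
  {"delta_pos":[-94,69,120],"spin":0},
  {"delta_pos":[-94,69,120],"spin":0},
])

```text
time_s: 2.62
tcp_pos: [0.4471, 0.1632, 0.1023]
tool_rot: [-0.001, 0.722, 0.692, -0.004]
ft_force: [-1.3, -0.2, -0.4]
finger_gap: 0.0
```

Run:
```python
from h import *
np.set_printoptions(precision=4,suppress=True)
s=bot.get_state(); print(s['tcp_pos'],s['tool_rot'],s['ft_force'])
a=[]
for n in ('top','side'):
    p=eyes.read_camera(n); im=p['image'][120:280,170:330]
    a.append(cv2.resize(im,(400,400),interpolation=cv2.INTER_CUBIC))
    print(n,'tip px',proj(p,s['tcp_pos']-[0,0,.025]))
    for t in ('fixture','stop_face','lever_pivot','lever_grip','source_block'):
        print(t,[(round(d['conf'],2),w(p,d['centre'])) for d in eyes.pinpoint(t,p)[:4]])
cv2.imwrite('pics/c2.png',np.clip(np.hstack(a)[:,:,::-1]*1.5,0,255))
```

```text
[0.4471 0.1632 0.1023] [-0.0014  0.7218  0.6921 -0.0036] [-1.2786 -0.2346 -0.3825]
top tip px [[229.7701 238.1864]]
fixture []
stop_face [(0.67, array([0.6242, 0.1521, 0.0286]))]
lever_pivot [(0.83, array([0.6105, 0.0727, 0.0657]))]
lever_grip [(0.74, array([0.6104, 0.0894, 0.1618]))]
source_block [(0.78, array([ 0.5181,  0.3959, -0.0001])), (0.57, array([ 0.7672,  0.1084, -0.0042]))]
side tip px [[212.9879 208.7236]]
fixture [(0.79, array([ 0.5477,  0.1488, -0.0011]))]
stop_face [(0.66, array([0.63  , 0.1538, 0.0236]))]
lever_pivot [(0.94, array([0.6114, 0.0725, 0.0667]))]
lever_grip [(0.83, array([0.6092, 0.0871, 0.1658])), (0.65, array([0.6286, 0.1511, 0.0259]))]
source_block [(0.87, array([0.7681, 0.1072, 0.0019])), (0.81, array([ 0.5162,  0.4028, -0.0042])), (0.74, array([0.533 , 0.1529, 0.0097]))][ WARN:0@8.747] global loadsave.cpp:1063 imwrite_ Unsupported depth image for selected encoder is fallbacked to CV_8U.
```

View pics/c2.png

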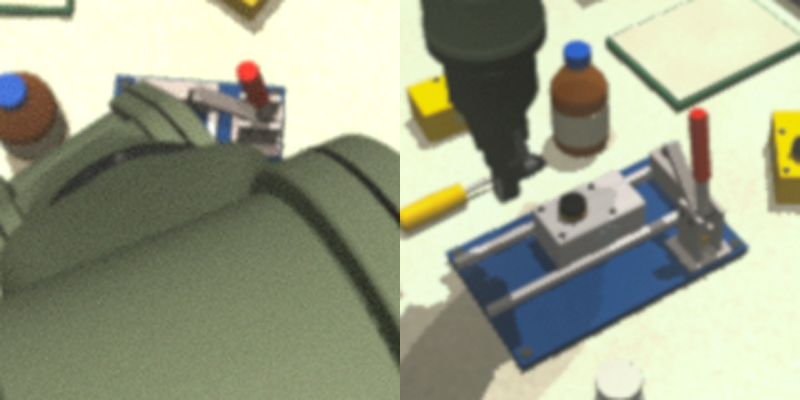

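jog_arm([
  {"delta_pos":[0,0,0],"spin":0},
  {"delta_pos":[0,0,20],"spin":0},
  {"delta_pos":[0,0,35],"spin":0},
  {"delta_pos":[0,0,45],"spin":0},
  {"delta_pos":[0,0,45],"spin":0},
  {"delta_pos":[0,0,45],"spin":0},
])

```text
time_s: 3.72
tcp_pos: [0.4492, 0.1637, 0.0622]
tool_rot: [-0.0, 0.722, 0.692, -0.0]
ft_force: [0.4, 0.2, 0.2]
finger_gap: -0.0003
```

Run:
```python
from h import *
np.set_printoptions(precision=4,suppress=True)
p=eyes.read_camera('side');s=bot.get_state(); print(s['tcp_pos'],s['tool_rot'],s['ft_force'])
im=p['image'][150:270,180:320]
print('tip px',(proj(p,s['tcp_pos']-[[0,0,.025],[0,0,.012]])-[180,150])*5)
cv2.imwrite('pics/c3.png',np.clip(cv2.resize(im,(700,600),interpolation=cv2.INTER_CUBIC)[:,:,::-1]*1.5,0,255).astype(np.uint8))
```

```text
[0.4495 0.1638 0.0626] [ 0.0001  0.722   0.6919 -0.    ] [-0.2079 -0.1785  1.2278]
tip px [[175.5657 343.9864]
 [173.3667 326.8812]]
```

View pics/c3.png

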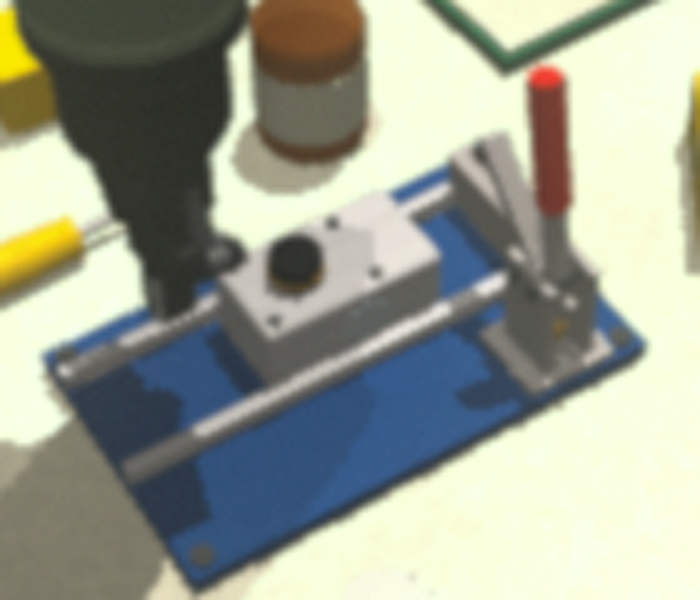

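jog_arm([
  {"delta_pos":[-7.5,0,10],"spin":0},
  {"delta_pos":[-7.5,5,10],"spin":0},
  {"delta_pos":[-7.5,10,10],"spin":0},
  {"delta_pos":[-7.5,15,10],"spin":0},
  {"delta_pos":[-7.5,15,10],"spin":0},
])

```text
time_s: 4.18
tcp_pos: [0.4655, 0.1558, 0.0528]
tool_rot: [0.0, 0.722, 0.692, 0.001]
ft_force: [1.2, -0.4, 0.1]
finger_gap: -0.0001
```

jog_arm([
  {"delta_pos":[0,4,0],"spin":0},
  {"delta_pos":[0,8,0],"spin":0},
  {"delta_pos":[0,12,0],"spin":0},
  {"delta_pos":[0,12,0],"spin":0},
])

```text
time_s: 4.52
tcp_pos: [0.4765, 0.155, 0.0522]
tool_rot: [0.0, 0.722, 0.692, -0.0]
ft_force: [-1.1, -0.5, 2.4]
finger_gap: -0.0
```

Run:
```python
from h import *
np.set_printoptions(precision=4,suppress=True)
p=eyes.read_camera('side');s=bot.get_state(); print(s['tcp_pos'],s['tool_rot'],s['ft_force'])
im=p['image'][150:270,180:320]
cv2.imwrite('pics/c4.png',np.clip(cv2.resize(im,(700,600),interpolation=cv2.INTER_CUBIC)[:,:,::-1]*2.,0,255).astype(np.uint8))
```

```text
[0.4764 0.1551 0.0522] [0.     0.7221 0.6918 0.0001] [-0.4917 -0.4002  0.7782]
```

View pics/c4.png

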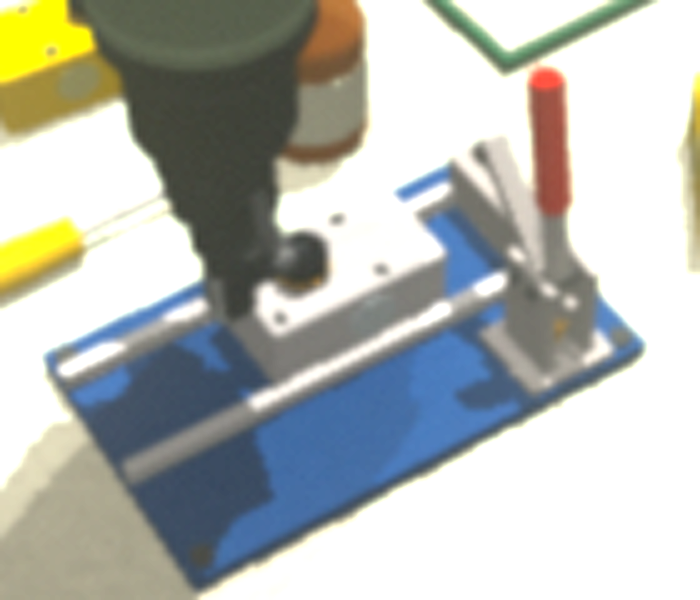

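jog_arm([
  {"delta_pos":[0,5,0],"spin":0},
  {"delta_pos":[0,10,0],"spin":0},
  {"delta_pos":[0,15,0],"spin":0},
  {"delta_pos":[0,20,0],"spin":0},
  {"delta_pos":[0,25,0],"spin":0},
  {"delta_pos":[0,30,0],"spin":0},
  {"delta_pos":[0,34,0],"spin":0},
  {"delta_pos":[0,34,0],"spin":0},
])

```text
time_s: 5.23
tcp_pos: [0.511, 0.1535, 0.0522]
tool_rot: [0.0, 0.722, 0.692, 0.0]
ft_force: [0.1, 0.4, 0.5]
finger_gap: -0.0
```

jog_arm([
  {"delta_pos":[0,2,0],"spin":0},
  {"delta_pos":[0,3,0],"spin":0},
  {"delta_pos":[0,4,0],"spin":0},
  {"delta_pos":[0,4,0],"spin":0},
])

```text
time_s: 5.57
tcp_pos: [0.5141, 0.1535, 0.0522]
tool_rot: [0.0, 0.722, 0.692, -0.0]
ft_force: [-3.3, 0.2, 0.6]
finger_gap: 0.0001
```

jog_arm([
  {"delta_pos":[0,1,0],"spin":0},
  {"delta_pos":[0,2,0],"spin":0},
  {"delta_pos":[0,2,0],"spin":0},
])

```text
time_s: 5.82
tcp_pos: [0.5162, 0.1534, 0.0522]
tool_rot: [0.0, 0.722, 0.692, 0.0]
ft_force: [-3.1, -0.2, 0.5]
finger_gap: 0.0001
```

jog_arm([
  {"delta_pos":[0,1,0],"spin":0},
  {"delta_pos":[0,2,0],"spin":0},
  {"delta_pos":[0,2,0],"spin":0},
])

```text
time_s: 6.07
tcp_pos: [0.5182, 0.1532, 0.0522]
tool_rot: [0.0, 0.722, 0.692, 0.0]
ft_force: [-2.4, 0.6, -0.2]
finger_gap: 0.0002
```

jog_arm([
  {"delta_pos":[0,1,0],"spin":0},
  {"delta_pos":[0,2,0],"spin":0},
  {"delta_pos":[0,2,0],"spin":0},
])

```text
time_s: 6.32
tcp_pos: [0.5193, 0.1533, 0.0521]
tool_rot: [-0.001, 0.722, 0.692, -0.001]
ft_force: [-8.9, 1.3, 3.1]
finger_gap: 0.0
```

jog_arm([
  {"delta_pos":[0,1,0],"spin":0},
  {"delta_pos":[0,2,0],"spin":0},
  {"delta_pos":[0,2,0],"spin":0},
])

```text
time_s: 6.57
tcp_pos: [0.5196, 0.1533, 0.0519]
tool_rot: [-0.001, 0.722, 0.692, -0.002]
ft_force: [-18.0, 2.0, 8.1]
finger_gap: -0.0001
```

Run:
```python
from h import *
np.set_printoptions(precision=4,suppress=True)
p=eyes.read_camera('side');s=bot.get_state(); print(s['tcp_pos'],s['tool_rot'],s['ft_force'])
im=p['image'][150:270,180:320]
cv2.imwrite('pics/c5.png',np.clip(cv2.resize(im,(700,600),interpolation=cv2.INTER_CUBIC)[:,:,::-1]*1.6,0,255).astype(np.uint8))
for t in ('stop_face','lever_pivot','lever_grip','source_block'):
        print(t,[(round(d['conf'],2),w(p,d['centre'])) for d in eyes.pinpoint(t,p)[:4]])
```

```text
[0.5197 0.1533 0.0519] [-0.0014  0.7217  0.6922 -0.0021] [-18.3329   1.5709   7.7657]
stop_face [(0.7, array([0.6259, 0.1551, 0.025 ]))]
lever_pivot [(0.87, array([0.6109, 0.0739, 0.0641]))]
lever_grip [(0.83, array([0.6115, 0.0838, 0.1672]))]
source_block [(0.89, array([ 0.518 ,  0.399 , -0.0002])), (0.79, array([ 0.2973,  0.2385, -0.0051])), (0.79, array([0.7696, 0.1059, 0.0056])), (0.76, array([0.5775, 0.1533, 0.013 ]))]
```

View pics/c5.png

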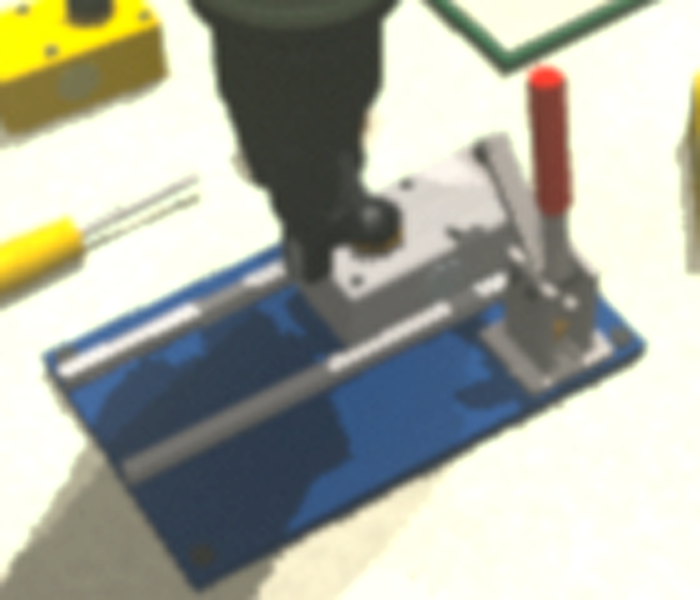

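jog_arm([
  {"delta_pos":[0,-10,0],"spin":0},
  {"delta_pos":[0,-25,0],"spin":0},
  {"delta_pos":[0,-30,0],"spin":0},
  {"delta_pos":[0,-30,-40],"spin":0},
  {"delta_pos":[0,-30,-80],"spin":0},
  {"delta_pos":[0,-30,-120],"spin":0},
  {"delta_pos":[0,-30,-160],"spin":0},
  {"delta_pos":[0,-30,-200],"spin":0},
])

```text
time_s: 7.48
tcp_pos: [0.4922, 0.1543, 0.2547]
tool_rot: [0.0, 0.722, 0.692, 0.001]
ft_force: [0.4, 1.0, -0.2]
finger_gap: 0.0
```

jog_arm([
  {"delta_pos":[0,0,0],"spin":0},
  {"delta_pos":[0,0,0],"spin":0},
])

```text
time_s: 7.65
tcp_pos: [0.4932, 0.1545, 0.2541]
tool_rot: [0.001, 0.722, 0.692, 0.002]
ft_force: [0.7, -0.4, -1.5]
finger_gap: 0.0001
```

jog_arm([
  {"delta_pos":[-11,30,0],"spin":0},
  {"delta_pos":[-11,60,0],"spin":0},
  {"delta_pos":[-11,90,0],"spin":0},
  {"delta_pos":[-11,120,0],"spin":0},
  {"delta_pos":[-11,120,0],"spin":0},
  {"delta_pos":[-11,120,0],"spin":0},
  {"delta_pos":[-11,120,0],"spin":0},
])

```text
time_s: 8.23
tcp_pos: [0.611, 0.1384, 0.2511]
tool_rot: [-0.0, 0.722, 0.692, -0.001]
ft_force: [0.4, -0.7, 0.4]
finger_gap: -0.0
```

jog_arm([
  {"delta_pos":[0,0,25],"spin":0},
  {"delta_pos":[0,0,50],"spin":0},
  {"delta_pos":[0,0,72],"spin":0},
  {"delta_pos":[0,0,72],"spin":0},
  {"delta_pos":[0,0,72],"spin":0},
])

```text
time_s: 8.65
tcp_pos: [0.6109, 0.1384, 0.1803]
tool_rot: [-0.0, 0.722, 0.692, -0.001]
ft_force: [0.5, -0.1, 1.0]
finger_gap: -0.0001
```

Run:
```python
from h import *
np.set_printoptions(precision=4,suppress=True)
p=eyes.read_camera('side');s=bot.get_state(); print(s['tcp_pos'],s['tool_rot'],s['ft_force'])
im=p['image'][120:240,210:350]
print((proj(p,s['tcp_pos']-[[0,0,.025],[0,0,.012]])-[210,120])*5)
cv2.imwrite('pics/c6.png',np.clip(cv2.resize(im,(700,600),interpolation=cv2.INTER_CUBIC)[:,:,::-1]*2.,0,255).astype(np.uint8))
for t in ('lever_pivot','lever_grip','source_block'):
        print(t,[(round(d['conf'],2),w(p,d['centre'])) for d in eyes.pinpoint(t,p)[:4]])
```

```text
[0.6115 0.1385 0.1813] [0.0002 0.7219 0.692  0.0003] [-0.8403 -0.3732  0.9238]
[[331.4296 211.5947]
 [332.2442 190.8715]]
lever_pivot [(0.82, array([0.6089, 0.0727, 0.0671]))]
lever_grip []
source_block [(0.78, array([0.5779, 0.1514, 0.0107])), (0.76, array([ 0.2951,  0.2353, -0.003 ])), (0.74, array([0.7689, 0.1072, 0.0028]))]
```

View pics/c6.png

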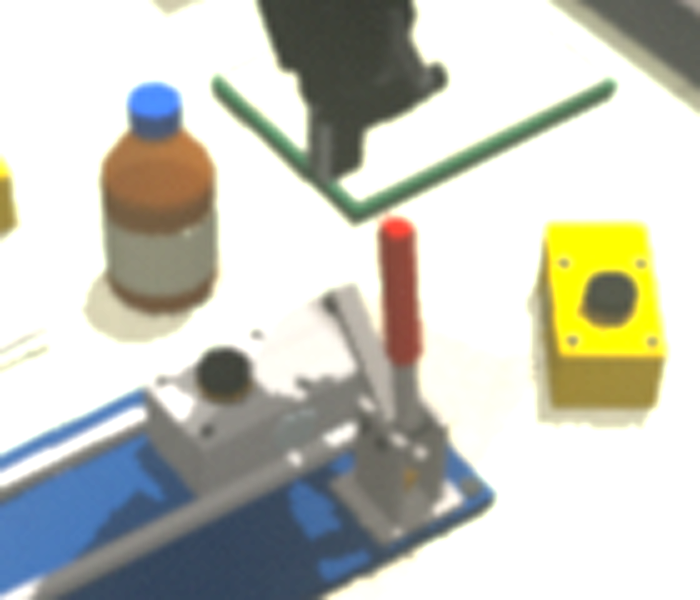

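jog_arm([
  {"delta_pos":[0,0,15],"spin":0},
  {"delta_pos":[-10,0,15],"spin":0},
  {"delta_pos":[-20,0,15],"spin":0},
  {"delta_pos":[-28,0,15],"spin":0},
  {"delta_pos":[-36,0,15],"spin":0},
  {"delta_pos":[-44,0,15],"spin":0},
  {"delta_pos":[-52,0,20],"spin":0},
])

```text
time_s: 9.43
tcp_pos: [0.6101, 0.0859, 0.1621]
tool_rot: [0.001, 0.722, 0.692, 0.002]
ft_force: [0.2, 4.6, 4.1]
finger_gap: -0.0
```

jog_arm([
  {"delta_pos":[0,0,0],"spin":0},
])

```text
time_s: 9.52
tcp_pos: [0.6096, 0.0843, 0.1607]
tool_rot: [0.0, 0.723, 0.691, 0.0]
ft_force: [1.1, 3.9, 3.1]
finger_gap: 0.0003
```

Run:
```python
from h import *
np.set_printoptions(precision=4,suppress=True)
p=eyes.read_camera('side');s=bot.get_state(); print(s['tcp_pos'],s['tool_rot'],s['ft_force'])
im=p['image'][120:240,210:350]
cv2.imwrite('pics/c7.png',np.clip(cv2.resize(im,(700,600),interpolation=cv2.INTER_CUBIC)[:,:,::-1]*2.,0,255).astype(np.uint8))
for t in ('lever_grip','source_block'):
        print(t,[(round(d['conf'],2),w(p,d['centre'])) for d in eyes.pinpoint(t,p)[:4]])
```

```text
[0.6096 0.0854 0.1608] [0.0003 0.7225 0.6914 0.0004] [2.1087 3.5829 0.4832]
lever_grip [(0.48, array([0.6119, 0.0622, 0.1659])), (0.16, array([0.6266, 0.1529, 0.0223]))]
source_block [(0.98, array([ 0.2951,  0.2364, -0.0057])), (0.82, array([0.5725, 0.1558, 0.0089])), (0.81, array([ 0.5158,  0.3976, -0.0024])), (0.58, array([0.7679, 0.1065, 0.0042]))]
```

View pics/c7.png

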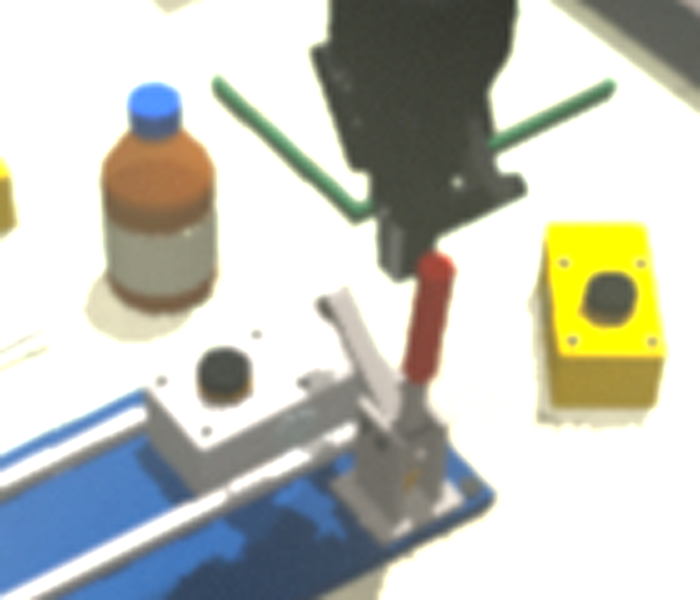

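jog_arm([
  {"delta_pos":[-8,0,5],"spin":0},
  {"delta_pos":[-16,0,10],"spin":0},
  {"delta_pos":[-24,0,15],"spin":0},
  {"delta_pos":[-32,0,20],"spin":0},
  {"delta_pos":[-40,0,26],"spin":0},
  {"delta_pos":[-48,0,32],"spin":0},
  {"delta_pos":[-56,0,37],"spin":0},
  {"delta_pos":[-62,0,41],"spin":0},
])

```text
time_s: 10.33
tcp_pos: [0.6062, 0.0228, 0.1183]
tool_rot: [-0.0, 0.722, 0.692, -0.001]
ft_force: [0.0, -0.2, -0.3]
finger_gap: 0.0004
```

jog_arm([
  {"delta_pos":[-6,0,0],"spin":0},
  {"delta_pos":[-12,0,0],"spin":0},
  {"delta_pos":[-12,0,0],"spin":0},
])

```text
time_s: 10.58
tcp_pos: [0.6061, 0.0108, 0.1193]
tool_rot: [0.0, 0.722, 0.691, -0.0]
ft_force: [-0.4, -0.4, 0.9]
finger_gap: -0.0
```

Run:
```python
from h import *
np.set_printoptions(precision=4,suppress=True)
p=eyes.read_camera('side');s=bot.get_state(); print(s['tcp_pos'],s['tool_rot'],s['ft_force'])
im=p['image'][120:240,210:350]
cv2.imwrite('pics/c8.png',np.clip(cv2.resize(im,(700,600),interpolation=cv2.INTER_CUBIC)[:,:,::-1]*2.,0,255).astype(np.uint8))
for t in ('lever_grip','source_block'):
        print(t,[(round(d['conf'],2),w(p,d['centre'])) for d in eyes.pinpoint(t,p)[:4]])
```

```text
[0.6062 0.0118 0.1194] [ 0.0001  0.7223  0.6916 -0.    ] [ 1.1117 -0.0118  0.5643]
lever_grip [(0.59, array([ 0.6061, -0.0243,  0.0847]))]
source_block [(0.85, array([ 0.2953,  0.2374, -0.0043])), (0.71, array([ 0.5165,  0.3987, -0.0029])), (0.69, array([0.5766, 0.1545, 0.0122])), (0.63, array([0.7699, 0.1068, 0.0004]))]
```

View pics/c8.png

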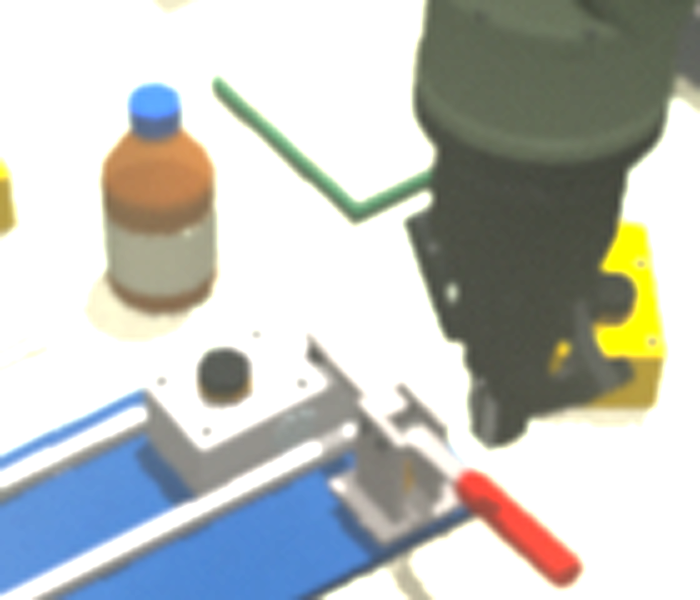

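The handle has snapped down: the red grip runs from (480,490) to (570,570) and the arm is on the housing. I'll retract straight up.

jog_arm([
  {"delta_pos":[0,0,-30],"spin":0},
  {"delta_pos":[0,0,-60],"spin":0},
  {"delta_pos":[0,0,-90],"spin":0},
  {"delta_pos":[0,0,-120],"spin":0},
  {"delta_pos":[0,0,-130],"spin":0},
  {"delta_pos":[0,0,-130],"spin":0},
  {"delta_pos":[0,0,-130],"spin":0},
  {"delta_pos":[0,0,-130],"spin":0},
])

```text
time_s: 11.4
tcp_pos: [0.6058, 0.0127, 0.2483]
tool_rot: [-0.0, 0.722, 0.692, -0.001]
ft_force: [-1.2, -0.4, -0.1]
finger_gap: 0.0002
```

Run:
```python
from h import *
np.set_printoptions(precision=4,suppress=True)
p=eyes.read_camera('side');s=bot.get_state(); print(s['time_s'],s['tcp_pos'],s['ft_force'])
for t in ('stop_face','lever_pivot','lever_grip','source_block','amber_bottle','small_jar','screwdriver'):
        print(t,[(round(d['conf'],2),w(p,d['centre'])) for d in eyes.pinpoint(t,p)[:4]])
```

```text
11.45 [0.6058 0.0126 0.2482] [ 0.2193  0.3626 -0.2535]
stop_face [(0.79, array([0.626 , 0.153 , 0.0235]))]
lever_pivot [(0.7, array([0.6112, 0.0701, 0.0683]))]
lever_grip [(0.62, array([ 0.6033, -0.024 ,  0.0835]))]
source_block [(0.84, array([ 0.5132,  0.3981, -0.0023])), (0.63, array([0.581 , 0.1507, 0.0104])), (0.63, array([ 0.2973,  0.2373, -0.0032])), (0.56, array([0.7708, 0.1083, 0.0036]))]
amber_bottle [(0.58, array([0.6063, 0.2848, 0.0015]))]
small_jar [(0.92, array([ 0.4472, -0.0267, -0.0018]))]
screwdriver [(0.72, array([0.4548, 0.2846, 0.0001]))]
```

```bash
python3 -c "
from workcell import bot
print(bot.job_done())"
```

```text
the job is handed in; nothing more can be done
None
```

I pushed the housing home against the end stop, then pushed the clamp handle over until it snapped into lock. I kept the fingers shut throughout, lifted the hand clear and handed the job in at about 11.5 s. The hand-in reports no verdict.

**Last checks, all from the side camera or the force reading:**
- **Housing:** while I pushed, the force rose from 3 N to 18 N with almost no further travel, so it was against the stop. The final camera reading puts its centre at x 0.581 m; a centre of about 0.579–0.580 m would be home. That agrees within the camera's roughly 4 mm error, so the 4 mm limit at the stop rests mainly on the force rise.
- **Clamp:** the handle reads about 9° above level, against 8° when locked. It left the finger by itself, and the hand felt no force afterwards.
- **Bottle, jar and screwdriver:** all read within about 5 mm of their starting positions, which is within the camera error.
- **Hand:** it finished at a TCP height of 0.248 m, touching nothing.

**One disagreement:** in the pictures the shut fingertips seemed to reach only about 5–12 mm past the TCP, not the stated 25 mm. I chose heights that worked either way.

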